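Lock the index slide through the slotted cover

ROBOT

A 6-joint arm with a two-finger parallel gripper is mounted at the origin on the work surface. World frame = base frame: x ahead of the robot, y to its left, z up, the work surface at z = 0. Lengths are in m, angles in rad, forces in N, time in s.
With the tool pointing down it reaches from about 0.275 to 1 m from the base axis. Payload 8.4 kg.
Tool frame: the origin (TCP) lies on the centre line of the jaws, within the pads' length; the fingertips stand 17 mm ahead of it and the grasp point (between the pads) lies 2 mm behind it (bot.tcp_to_tips is the y of the fingertips in the tool frame, in m); y points along the fingers, z is the direction in which the jaws open and shut, and the axes are right-handed (so a half turn about y gives the same grasp; the last joint's range is limited). The gripper opens to 85 mm and grips with 20 to 120 N. Pads are 22 mm wide; open, the fingers measure 114 mm over their backs; the gripper's body (76 mm by 85 mm) begins 54 mm behind the grasp point. The pads swing forward as they close: fully open they stand 13 mm farther back than shut.
Start: joints at [1.207, 0.353, 1.633, -0, 1.155, -0.002], TCP at [0.221, 0.585, 0.248] pointing down, gripper open.
Joint ranges: [-2.63, 2.63], [-0.92, 2.1], [0.06, 2.66], [-1.3, 4.44], [0, 2.69], [-3.02, 3.02]. Speed limits (rad/s): [2.22, 2.22, 2.79, 3.14, 3.14, 3.14].

INTERFACE

Orientations are given as a unit quaternion [x, y, z, w].
In Python, from workcell import bot, hand, kinematics, get_obs, vision, hand_in gives the robot as it stands. The module is installed in compiled form; this text tells all that it offers. Calls block until the motion is done:
- bot.reach(position, orientation): joint-space move of the TCP to a pose.
- bot.servo_line(position, ori=None, velocity=0.15): straight line of the TCP; ori=None keeps the orientation; velocity is the mean speed in m/s.
- bot.goto_joints(angles): joint-space move.
- hand.move_gripper(opening, strength=None): finger opening in m; strength is the grip in N (None keeps the last); returns when the fingers have stopped.
- bot.dwell(seconds).
- kinematics.solve_ik(position, orientation): joint angles nearest the present ones, or None.
- get_obs(): the state.
- vision.read_camera(name): name is "side" or "top" or "wrist"; returns a dict with "frame" (400x640x3 uint8, red, green, blue), "intrinsics" (3x3 intrinsics, pixels), "view" (4x4, takes a point from world to camera coordinates). Camera axes: x right, y down, z forward; pixel columns grow to the right and rows downward; lengths in m; the calibration is good to about 2 mm. A picture is of the moment at which its call begins. There is no depth.
A pose or a line that the arm cannot do raises bot.IKError and nothing moves.
- hand_in(): hands the job in, once; it reports no verdict.
The state is a dict: "time_s": time; "joint_pos": joint angles; "joint_vel": joint speeds; "joint_efforts": joint torques, N m; "position": TCP position; "orientation": TCP orientation; "wrist_force": force on the tool from outside, world axes, zero at the start; "ft_torque": the same for the moment, N m; "gripper_width": finger opening in m.
Only numpy, scipy, OpenCV 4.12 (cv2) and the standard library are available. Lean on these libraries where they do the work, as an engineer would, in place of code of your own. Each camera call takes 0.05 s, during which the arm holds its last target. There are 200 camera calls.

TASK

Take the lock pin (the one with the square grip) out of its blue stand and lock the index fixture with it: put its foot into the slot of the aluminium cover, feel for the hidden socket by sliding the pin along the slot on the slide beneath, pressing only lightly (around 10 N), until it drops in. Then ease it gently fully home, collar down on the cover, and let go; leave the other things alone.

Things in the scene. Friction and masses are not known exactly. Their poses are not given: they have to be found in the camera images.
- lock_pin: Lock pin, 79 mm tall, about 110 g, upright in either hole of the stand. From below: steel shank 12 mm dia., 34 mm long (lowest 3 mm taper to 8 mm), steel collar 28 mm dia., 5 mm thick, black square grip 20 x 20 mm, 40 mm tall, flat sides facing body x and y. Origin at the centre of the foot, z up to the grip: collar underside at z = 34 mm, mid-grip at z = 59 mm.
- pin_foot (a point): Centre of the lock pin's flat foot (lower end of the shank), same axes as the pin. Standing on the slide the pin's collar is 18 mm above the cover; in the socket it sinks until the collar lies on the cover, foot 34 mm below the cover's top.
- pin_stand: Pin stand, fixed: blue plastic block 50 (x) x 130 (y) mm, top 48 mm above the table, on a black foot plate 90 x 150 mm. Two holes 15 mm dia., 37 mm deep, 36 mm either side of its centre along y; each pin hangs with its collar on the block's top. Origin at the centre of its underside, z up.
- fixture: Index fixture, fixed: closed grey housing 120 (x) x 264 (y) mm with a flat aluminium cover, top 46 mm above the table; four clamp feet stand out 28 mm from the long sides. Under the cover lies a flat, black steel slide, braked, with one round socket 14 mm dia., 23 mm deep; only the cover's slot gives access to it. All rigid. Origin at the centre of its underside, z up.
- slot_mid (a point): Middle of the slot at the cover's top face; x across, y along it, z up. The slot is 16 mm wide, 100 mm long, through the 10 mm cover; the slide's flat top is 16 mm below the cover's top. The hidden socket lies on the slot's centre line, anywhere from 36 mm on one side of this point to 36 mm on the other: its place is not measured.
- gauge_pin: The other pin in the stand: round ball knob 26 mm in diameter, its centre 51 mm above the foot, shank 12 x 22 mm. Leave it alone. Origin at the foot's centre.
- cradle: Loose blue block with a groove, 50 x 50 x 40 mm. Leave alone. Origin under its centre.
- bushing: Loose steel bushing, 32 mm in diameter, 22 mm tall. Leave alone. Origin under its centre.
- wrench: Steel wrench lying on the table in front of the robot. Leave alone. Origin under its middle.
- screwdriver: Screwdriver with a red handle lying on the table. Leave alone. Origin under its middle.
- jar: Closed jar, 52 mm in diameter, 60 mm tall. Leave alone. Origin under its centre.
- bolt: Bolt standing on its head, 18 mm in diameter, 45 mm tall. Leave alone. Origin under its centre.

How it is judged:
On the way, in this order (a step that is already met when the one before it is completed fails the run):
1. the lock pin is lifted clear out of its stand (z of pin_foot in the frame of pin_stand above 0.05 m), for 0.1 s.
2. the pin's foot is in the slot of the cover (z of pin_foot in the frame of slot_mid below -0.004 m and x of pin_foot in the frame of slot_mid between -0.006 and 0.006 m and y of pin_foot in the frame of slot_mid between -0.05 and 0.05 m), for 0.1 s.
At the end, for the whole second after the job is handed in: The lock pin stands upright (within 0.1 rad) and at rest in the hidden socket, its foot inside the slot's outline and at least 31 mm below the cover's top (collar within 3 mm of the cover), and it has been let go (z of pin_foot in the frame of slot_mid below -0.031 m and x of pin_foot in the frame of slot_mid between -0.006 and 0.006 m and y of pin_foot in the frame of slot_mid between -0.045 and 0.045 m and angle between lock_pin's own z axis and vertical below 0.1 rad and linear speed of lock_pin below 0.01 m/s); the robot touches nothing.
It fails at once if the pin presses on the fixture (cover, housing or slide) with more than 40 N (contact force between lock_pin and fixture above 40 N).
It fails at once if the fingers or arm press on the fixture with more than 40 N (contact force between any of the arm, the fingers and fixture above 40 N).
It fails at once if another loose thing (gauge pin, cradle, bushing, wrench, screwdriver, jar, bolt) is shifted by more than 20 mm (distance of any of gauge_pin, cradle, bushing, wrench, screwdriver, jar, bolt from where it was at the start of the episode above 0.02 m).
It also fails if it takes over 54 s, if anything falls off the work surface, if the arm or the gripper's body presses on something with over 40 N, if the wrist force passes 120 N, or if a joint passes its speed limit or range.

## Working session

There is one attempt and no reset: what is moved stays moved. The work goes in short steps, each a Python script; the robot and the scene stay as the last script left them, time stands still between calls to the robot, and variables do not carry over. Pictures are saved under pics/ and viewed, about 8 in all and at most 12, crops included, and the job is handed in when it is done.

```bash
mkdir -p pics; cat > h.py <<'E'
import numpy as np, cv2
from workcell import bot, hand, kinematics, get_obs, vision, hand_in
def shot(name,fn=None):
    d=vision.read_camera(name)
    if fn: cv2.imwrite('pics/'+fn,cv2.cvtColor(d['frame'],cv2.COLOR_RGB2BGR))
    return d
def ray(d,uv):
    K=np.array(d['intrinsics']);V=np.array(d['view']);R=V[:3,:3]
    return -R.T@V[:3,3], R.T@np.linalg.inv(K)@np.array([uv[0],uv[1],1.])
def onz(d,uv,z):
    o,r=ray(d,uv); return o+r*(z-o[2])/r[2]
def proj(d,p):
    c=np.array(d['view'])@np.append(p,1); q=np.array(d['intrinsics'])@c[:3]; return q[:2]/q[2]
E
python3 - <<'E'
from h import *
for n in ('top','side'):
    d=shot(n,n+'1.png'); print(n,ray(d,(320,200)),d['intrinsics'])
    np.save(n+'.npy',d,allow_pickle=True)
print(get_obs())
E
```

```text
top (array([ 0.38103641, -0.04243196,  1.4633174 ]), array([ 0.11503004,  0.00500333, -0.99337954])) [[487.1821156    0.         323.41120299]
 [  0.         487.1821156  198.3970538 ]
 [  0.           0.           1.        ]]
side (array([0.20179315, 1.21451592, 0.86811308]), array([ 0.22106657, -0.8131749 , -0.53843595])) [[512.84853911   0.         317.97153246]
 [  0.         512.84853911 197.6240137 ]
 [  0.           0.           1.        ]]
{'time_s': 0.1, 'joint_pos': array([ 1.20661907e+00,  3.53570155e-01,  1.63407556e+00, -3.51455430e-05,
        1.15519128e+00, -2.37744034e-03]), 'joint_vel': array([-0.00058288,  0.00010092, -0.00189215, -0.00190681, -0.0002436 ,
       -0.00161371]), 'joint_efforts': array([ 2.39693094e-03, -6.06358337e+01, -3.42818034e+01,  1.02556160e-04,
        3.88230023e-03,  3.30940838e-05]), 'position': array([0.22107361, 0.58415442, 0.24763543]), 'orientation': array([ 0.69600376, -0.12728306,  0.12714505, -0.69513447]), 'wrist_force': array([-0.29625136,  0.32553516,  0.31329129]), 'ft_torque': array([ 0.02203102, -0.04604191, -0.03821251]), 'gripper_width': 0.08550201862207209}
```

View pics/top1.png

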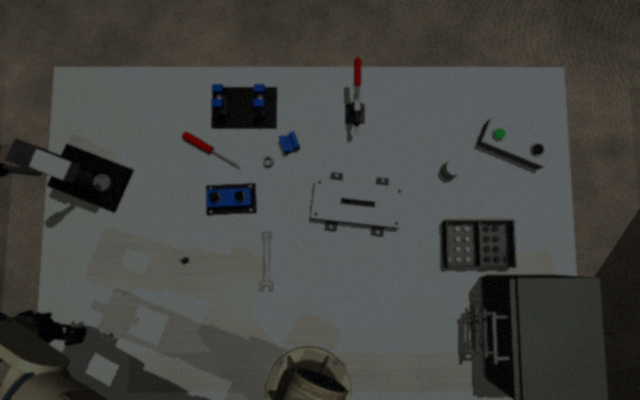

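View pics/side1.png

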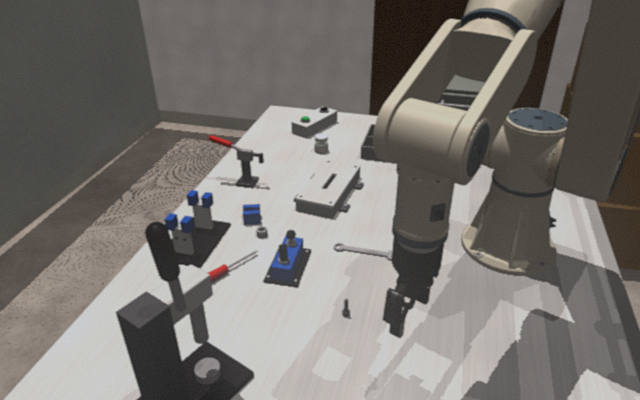

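Top: the stand is at about (231,198) with pins at (214,197) and (240,196). The fixture slot is at about (358,203). The side view agrees; it doesn't show which pin is which. Next is a close look with the wrist camera.

```bash
python3 - <<'E'
from h import *
d=np.load('top.npy',allow_pickle=True).item()
s=onz(d,(231,199),.04);f=onz(d,(358,203),.046);print(s,f)
for e in ((342,200.5),(375,205)):print(onz(d,e,.046))
q=get_obs()['orientation']
from scipy.spatial.transform import Rotation as R
print(R.from_quat(q).as_matrix())
# tool down, jaws opening along world y initially
def down(a): # z axis (jaws) at angle a in xy, y down
    z=np.array([np.cos(a),np.sin(a),0]);y=np.array([0,0,-1.]);return R.from_matrix(np.c_[np.cross(y,z),y,z]).as_quat()
for a in np.arange(0,6.28,.785):
  for p in (s,f):
    j=kinematics.solve_ik([p[0]-.06,p[1],.3],down(a)); print(round(a,2),None if j is None else np.round(j,2))
E
```

```text
[0.54904545 0.22645532 0.04      ] [ 0.5362186  -0.14651141  0.046     ]
[ 0.54362558 -0.09971914  0.046     ]
[ 0.53028767 -0.19619832  0.046     ]
[[ 9.35266315e-01 -4.13164634e-04  3.53944558e-01]
 [-3.53944798e-01 -1.17418454e-03  9.35265578e-01]
 [ 2.91775668e-05 -9.99999225e-01 -1.24441272e-03]]
0.0 [ 0.43  0.17  1.76 -0.    1.21  0.43]
0.0 [-0.3   0.1   1.84 -0.    1.2  -0.3 ]
0.78 [ 0.43  0.17  1.76 -0.    1.21 -0.35]
0.78 [-0.3   0.1   1.84 -0.    1.2  -1.09]
1.57 [ 0.43  0.17  1.76 -0.    1.21 -1.14]
1.57 [-0.3   0.1   1.84 -0.    1.2  -1.87]
2.36 [ 0.43  0.17  1.76 -0.    1.21 -1.92]
2.36 [-0.3   0.1   1.84 -0.    1.2  -2.66]
3.14 [ 0.43  0.17  1.76 -0.    1.21 -2.71]
3.14 [-0.3   0.1   1.84 -0.    1.2   2.84]
3.92 [ 0.43  0.17  1.76 -0.    1.21  2.79]
3.92 [-0.3   0.1   1.84 -0.    1.2   2.06]
4.71 [ 0.43  0.17  1.76 -0.    1.21  2.  ]
4.71 [-0.3   0.1   1.84 -0.    1.2   1.27]
5.5 [0.43 0.17 1.76 0.   1.21 1.22]
5.5 [-0.3   0.1   1.84  0.    1.2   0.49]
```

```bash
cat >> h.py <<'E'
from scipy.spatial.transform import Rotation as R
def down(a):
    z=np.array([np.cos(a),np.sin(a),0]);y=np.array([0,0,-1.]);return R.from_matrix(np.c_[np.cross(y,z),y,z]).as_quat()
E
python3 - <<'E'
from h import *
for n,p,t in (('fix',(.536,-.147),.046),('std',(.549,.226),.048)):
    bot.reach([p[0]-.03,p[1],.30],down(0))
    d=shot('wrist',n+'.png'); np.save(n+'.npy',d,allow_pickle=True)
    print(n,get_obs()['time_s'],np.round(ray(d,(320,200)),3),proj(d,[*p,t]))
a=cv2.imread('pics/fix.png');b=cv2.imread('pics/std.png')
cv2.imwrite('pics/both.png',np.vstack([cv2.resize(a,(480,300)),cv2.resize(b,(480,300))]))
E
```

```text
fix 2.925 [[ 0.506 -0.07   0.424]
 [-0.004 -0.308 -0.952]] [344.1242676  166.90984399]
std 4.3667 [[ 0.519  0.302  0.424]
 [-0.004 -0.308 -0.951]] [344.2300963  165.93154115]
```

View pics/both.png

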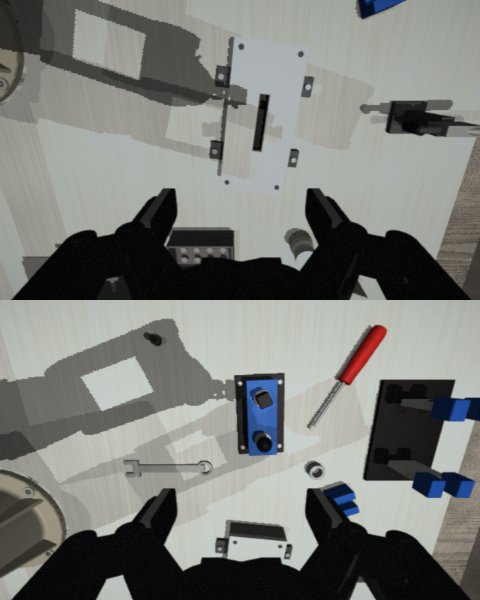

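In the wrist view (full pixels = 4/3 of those shown), the square grip is the pin on the stand's +y side at about (351,131), turned a bit. The ball-knob gauge pin is at about (352,190). The slot is at about (348,163). I'll measure these from contours.

```bash
python3 - <<'E'
from h import *
d=np.load('fix.npy',allow_pickle=True).item();g=cv2.cvtColor(d['frame'],cv2.COLOR_RGB2GRAY)
m=np.zeros_like(g);m[120:208,330:368]=(g[120:208,330:368]<75)*255
c=max(cv2.findContours(m,0,2)[0],key=cv2.contourArea)
P=np.array([onz(d,q,.046)[:2] for q in c[:,0].astype(float)],np.float32)
print('slot',cv2.minAreaRect(P*1000))
# cover bright outline
m=cv2.inRange(d['frame'],(150,150,165),(255,255,255))
d2=np.load('std.npy',allow_pickle=True).item();h=cv2.cvtColor(d2['frame'],cv2.COLOR_RGB2HSV)
m=cv2.inRange(h,(105,120,60),(130,255,255));m[:, :300]=0;m[:,400:]=0;m[230:]=0
c=max(cv2.findContours(m,0,2)[0],key=cv2.contourArea);
P=np.array([onz(d2,q,.048)[:2] for q in c[:,0].astype(float)],np.float32)
print('stand',cv2.minAreaRect(P*1000), c.reshape(-1,2).min(0),c.reshape(-1,2).max(0))
a=cv2.resize(cv2.imread('pics/std.png')[90:215,300:395],None,fx=6,fy=6*0.8,interpolation=cv2.INTER_CUBIC)
b=cv2.resize(cv2.imread('pics/fix.png')[110:215,325:375],(238,500),interpolation=cv2.INTER_CUBIC)
cv2.imwrite('pics/crop.png',np.hstack([cv2.resize(a,(380,500)),b]))
E
```

```text
slot ((539.9815673828125, -143.86749267578125), (99.00093841552734, 15.155523300170898), 83.35906219482422)
stand ((554.9931030273438, 235.51132202148438), (51.110389709472656, 129.8626251220703), 2.7055246829986572) [328 106] [369 207]
```

View pics/crop.png

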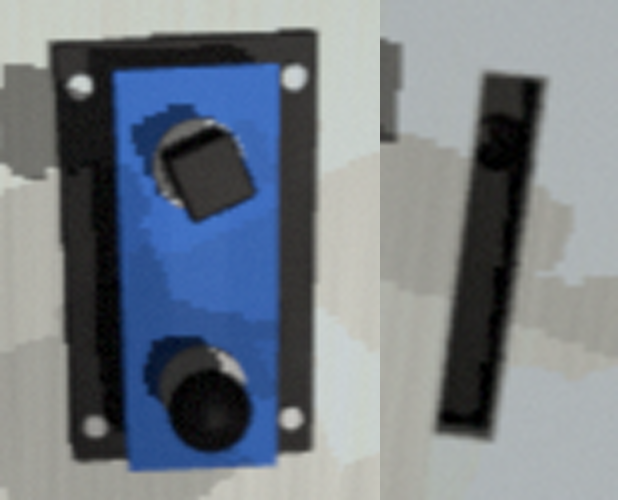

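The crop shows the square grip turned about 25°, with top-face corners at (173,163), (232,136), (256,191) and (200,221). It also shows a dark round patch in the slot at (503,140), which could be the socket. I'll treat that as a hint only and confirm it by feel.

```bash
python3 - <<'E'
from h import *
d=np.load('fix.npy',allow_pickle=True).item();d2=np.load('std.npy',allow_pickle=True).item()
C=[onz(d2,(300+x/4-.5,90+y/4-.5),.093)[:2]*1000 for x,y in ((173,163),(232,136),(256,191),(200,221))]
print(np.round(C,1),np.mean(C,0),cv2.minAreaRect(np.array(C,np.float32)))
s=np.array([555,235.5]);t=np.radians(2.7);print('hole',s+36*np.array([-np.sin(t),np.cos(t)]))
a=np.radians(83.36);u=np.array([np.cos(a),np.sin(a)]);n=np.array([u[1],-u[0]])
p=onz(d,(325+123/238*50-.5,110+140*.21-.5),.030)[:2]*1000;r=p-[540,-143.9];print('socket?',p,'along',r@u,'across',r@n)
E
```

```text
[[542.9 274.8]
 [558.9 282. ]
 [566.  267.2]
 [550.8 259. ]] [554.664385   270.73586185] ((554.6907958984375, 270.7704162597656), (17.470016479492188, 17.652822494506836), 26.385604858398438)
hole [553.30416777 271.4600355 ]
socket? [ 544.573904   -112.78507477] along 31.435098483366797 across 0.9453852153314034
```

```bash
python3 - <<'E'
from h import *
a=np.radians(26);x,y=.5545,.271
hand.move_gripper(.05,40)
bot.reach([x,y,.15],down(a)); bot.servo_line([x,y,.079],velocity=.08)
print(get_obs()['wrist_force'])
hand.move_gripper(.0,40); bot.dwell(.2)
o=get_obs();print(o['gripper_width'],o['wrist_force'],o['position'],o['time_s'])
bot.servo_line([x,y,.15],velocity=.08)
bot.dwell(.2);o=get_obs();print(o['gripper_width'],o['wrist_force'],o['ft_torque'],o['position'],o['time_s'])
E
```

```text
[ 0.23467177 -0.02921385  0.72328707]
0.019312507631383476 [-0.46369524 -1.06699159  5.66112085] [0.5548466  0.27117234 0.07954754] 7.1
0.019697844860025748 [-0.57491655  0.75355279 -0.65564299] [-0.01348209 -0.00011252 -0.03406529] [0.55423209 0.27085945 0.14941768] 8.3417
```

Grip confirmed: width is 19.7 mm and about 1.3 N of added weight. Next I move over the slot, about 12 mm up its length, and check the foot against the slot before entering.

```bash
cat >> h.py <<'E'
SA=np.radians(83.36);U=np.array([np.cos(SA),np.sin(SA)]);N=np.array([U[1],-U[0]]);M=np.array([.540,-.1439])
def sl(s,n,z): return [*(M+U*s+N*n),z]
E
python3 - <<'E'
from h import *
a=np.radians(26)
bot.reach(sl(.012,0,.150),down(a)); bot.servo_line(sl(.012,0,.125),velocity=.06);bot.dwell(.2)
o=get_obs();print(o['time_s'],o['position'],o['wrist_force'])
d=shot('wrist','w3.png');np.save('w3.npy',d,allow_pickle=True)
p=o['position'];print(proj(d,[p[0],p[1],.060]),[proj(d,[*sl(s,0,0)[:2],.046]) for s in (-.05,.05)])
e=shot('side');np.save('s3.npy',e,allow_pickle=True);c=proj(e,[p[0],p[1],.07]);print(c)
c=c.astype(int)
s=cv2.cvtColor(e['frame'],cv2.COLOR_RGB2BGR)[c[1]-40:c[1]+40,c[0]-55:c[0]+55]
w=cv2.imread('pics/w3.png');cv2.imwrite('pics/w3b.png',np.hstack([cv2.resize(w[150:400,200:440],(480,500)),cv2.resize(s,(310,225)).copy() if 0 else cv2.copyMakeBorder(cv2.resize(s,(310,225),interpolation=2),0,275,0,0,0)]))
E
```

```text
10.6 [ 0.54163233 -0.13209587  0.12531211] [ 0.06212228  0.73721032 -0.47813945]
[321.31687706 220.85025178] [array([278.74702966, 275.52639717]), array([350.15583287, 170.75241015])]
[327.94348162 175.86793019]
```

View pics/w3b.png

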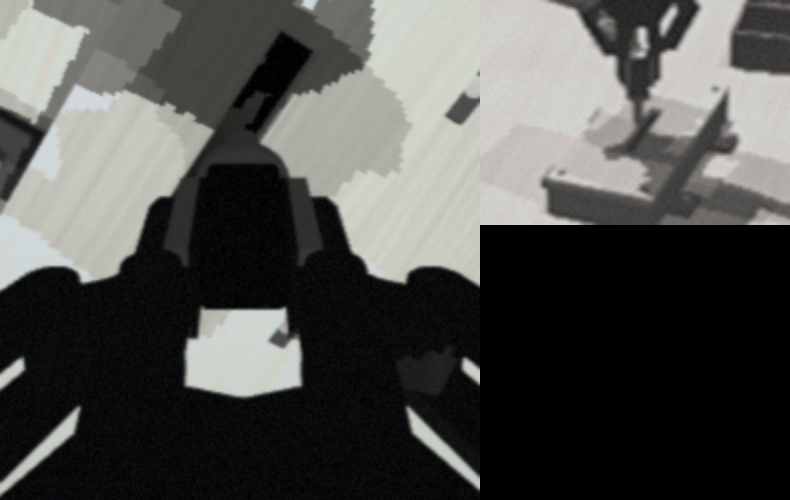

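The grip holds the pin straight, and the side view shows the foot over the slot. I'll lower it in guarded steps.

```bash
cat >> h.py <<'E'
def F(): return np.array(get_obs()['wrist_force'])
def guarded(s,n,z0,z1,step,lim,b,v=.02):
    """lower/raise until |F-b|>lim; returns z, force"""
    z=z0
    while z>z1+1e-6:
        z=max(z-step,z1); bot.servo_line(sl(s,n,z),velocity=v); f=F()-b
        if np.linalg.norm(f)>lim: break
    return z,f
E
python3 - <<'E'
from h import *
b=np.mean([ (bot.dwell(.05),F())[1] for _ in range(6)],0);np.save('b.npy',b);print(b)
bot.servo_line(sl(.012,0,.115),velocity=.05)
z,f=guarded(.012,0,.115,.092,.001,6,b); o=get_obs()
print(z,f,o['position'],o['time_s'])
bot.dwell(.2);print(F()-b,get_obs()['ft_torque'])
E
```

```text
[ 0.09507079  0.00941618 -1.12325815]
0.09499999999999999 [-2.31525099  0.21086043  5.66038277] [ 0.54157273 -0.13202392  0.09545991] 16.35
[-1.4800604  -0.01050777  5.84605478] [ 0.10022489  0.35955223 -0.02714375]
```

The foot met the slide at the predicted height (TCP z 0.095) with about 6 N. Now I slide it lightly towards +y, keeping about 8 N.

```bash
cat >> h.py <<'E'
def slide(s0,s1,n,z,b,step=.002,want=8.):
    s=s0;low=0
    while abs(s1-s)>1e-6:
        s+=np.clip(s1-s,-step,step); bot.servo_line(sl(s,n,z),velocity=.02); f=F()-b
        print(round(s*1e3,1),round(z*1e3,2),np.round([f[:2]@U,f[:2]@N,f[2]],1),round((get_obs()['position'][:2]-M)@U*1e3,1))
        if abs(f[2])>20 or np.linalg.norm(f[:2])>15: print('stop');break
        z-=np.clip((want-f[2])*5e-5,-3e-4,2e-4)
        low=low+1 if f[2]<2.5 else 0
        if low>=2: print('drop');break
    return s,z
E
python3 - <<'E'
from h import *
b=np.load('b.npy')
print(slide(.012,.038,0,.095,b),get_obs()['time_s'])
E
```

```text
14.0 95.0 [-1.7 -0.   6.1] 13.8
16.0 94.91 [-2.8 -0.4  7.6] 15.7
18.0 94.89 [-2.5 -0.5  6.9] 17.6
20.0 94.83 [-2.2 -0.1  7. ] 19.6
22.0 94.78 [-3.3  0.1  6.8] 21.6
24.0 94.72 [-2.2  0.4  7.2] 23.6
26.0 94.68 [-0.9  0.8  5.9] 25.7
28.0 94.57 [1.  0.1 1. ] 28.2
30.0 94.37 [-0.1 -0.5 -0.2] 30.2
drop
(np.float64(0.030000000000000013), np.float64(0.09417295121282337)) 18.8
```

The force dropped at 28–30 mm, which fits the visual hint of 31.4. I'll centre on the hole and ease the pin in, correcting for side force.

```bash
cat > ease.py <<'E'
from h import *
b=np.load('b.npy');s,n,z=.031,0.,.0942
bot.servo_line(sl(s,n,z),velocity=.02)
k=0
while z>.0755 and get_obs()['time_s']<40:
    z-=.001 if z>.0785 else .0005
    bot.servo_line(sl(s,n,z),velocity=.02); f=F()-b; a,c=f[:2]@U,f[:2]@N
    print(round(z*1e3,2),round(s*1e3,2),round(n*1e3,2),np.round([a,c,f[2]],1))
    if z<.080 and f[2]>7: print('home?');break
    if f[2]>12 or abs(a)>15 or abs(c)>15:
        k+=1; z+=.001; print('back')
        if k>3: break
    s+=np.clip(a*1e-4,-5e-4,5e-4) if abs(a)>2 else 0; n+=np.clip(c*1e-4,-5e-4,5e-4) if abs(c)>2 else 0
bot.dwell(.1);o=get_obs();print(o['position'],o['wrist_force']-b,o['time_s'])
E
python3 ease.py
```

```text
93.2 31.0 0.0 [-0.2  0.7 -0.3]
92.2 31.0 0.0 [0.8 0.1 1.2]
91.2 31.0 0.0 [ 0.1  0.1 -0.4]
90.2 31.0 0.0 [-0.8  0.1  0.2]
89.2 31.0 0.0 [ 0.2  0.4 -0.8]
88.2 31.0 0.0 [ 0.3 -0.1  0.6]
87.2 31.0 0.0 [-0.1 -0.2  0.1]
86.2 31.0 0.0 [-0.4  0.5 -0.2]
85.2 31.0 0.0 [ 0.3 -0.4  0.7]
84.2 31.0 0.0 [ 0.4 -0.5 -0.3]
83.2 31.0 0.0 [ 0.4 -0.1 -0. ]
82.2 31.0 0.0 [-0.3 -0.1  0.5]
81.2 31.0 0.0 [-0.3 -0.1 -1. ]
80.2 31.0 0.0 [-0.3  0.2 -0.7]
79.2 31.0 0.0 [-1.   0.5 -0.8]
78.2 31.0 0.0 [-0.6 -0.7 -0.1]
77.7 31.0 0.0 [-0.6  0.1  0.5]
77.2 31.0 0.0 [ 0.4 -2.4  5.9]
76.7 31.0 -0.24 [ 0.5 -3.2 11.4]
home?
[ 0.54362929 -0.11314164  0.07748462] [-2.72325267e+00 -1.85669503e-04  1.14210784e+01] 23.9
```

It's fully home: contact at TCP z 0.077 as predicted, 11 N. I'll let go, withdraw and check.

```bash
python3 - <<'E'
from h import *
bot.servo_line(sl(.031,0,.0772),velocity=.02)
hand.move_gripper(.05); bot.dwell(.2); print(get_obs()['gripper_width'],F()-np.load('b.npy'))
bot.servo_line(sl(.031,0,.16),velocity=.06)
bot.reach([M[0]-.03,M[1],.30],down(0)); bot.dwell(.2)
d=shot('wrist','end.png');e=shot('side');print(F(),get_obs()['time_s'])
print(proj(d,[*sl(.031,0,.091)]))
c=proj(e,sl(.031,0,.06)).astype(int)
s=cv2.cvtColor(e['frame'],cv2.COLOR_RGB2BGR)[c[1]-40:c[1]+40,c[0]-40:c[0]+40]
w=cv2.imread('pics/end.png')[90:240,270:420]
cv2.imwrite('pics/endb.png',np.hstack([cv2.resize(w,(390,390),interpolation=2),cv2.resize(s,(390,390),interpolation=2)]))
E
```

```text
0.050173178013582106 [ 0.50357737 -0.12426045  1.16392965]
[ 0.12955466 -0.46871981 -0.04640335] 27.225
[352.11483942 148.07554702]
```

View pics/endb.png

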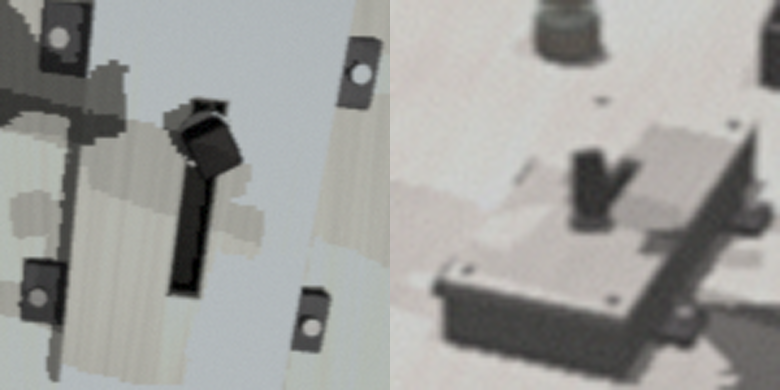

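The pin stands upright with its collar down on the cover. The grip top is at about (213,147) in the crop, or (352,147) full, against a predicted (352,148). The gripper is clear.

```bash
python3 -c "
from h import *
hand_in()"
```

```text
the job is handed in; nothing more can be done
```

The lock pin is in the hidden socket with its collar down on the cover. I let it go and handed the job in at about 27 s of the 54 s allowed; the hand-in reports no verdict.

- **Pick-up:** I took the pin by its square grip from the +y hole of the stand and lowered its foot into the slot about 12 mm from the middle. It touched the slide at the predicted height with about 6 N.
- **Search:** I slid it along the slot at 6–8 N, and it dropped between 28 and 30 mm. That agreed with a dark round patch the wrist camera had shown at about 31 mm.
- **Seating:** I eased it in at 31 mm with about 1 N or less until the collar met the cover at the expected height, with at most about 11 N.
- **Last checks:** After release, the wrist force was near zero. In the images the pin is upright, its collar is on the cover, and the grip top is within about 1 pixel of the predicted position. The gripper was clear of everything.

No check failed or disagreed. I didn't re-measure the other loose objects at the end, but no unexpected contact force showed in the readings I took.

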